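Make up two optics kits in beam order

TASK

Make up the two kits for the next optical set-up, laid out in beam order from the white-marked end of each tray, one part to a pocket, standing upright on the pocket floor: in the blue tray the blue-ringed lens, then the microscope objective; in the orange tray the beam splitter cube, then the green-ringed lens, then the photodetector. Tip nothing over, and leave the red-ringed lens and the mirror mount where they stand.

Things in the scene. Friction and masses are not known exactly. Their poses are not given: they have to be found in the camera images.
- lens_blue: blue-ringed lens, loose, upright: steel foot 32 mm across, 8 high, steel post 12.7 mm, on it a blue ring 34 mm across, 14 mm thick, round clear glass set back from the ring's flat faces, which may be gripped. Ring centre 47 mm, top screw 68 mm above the underside. Origin: centre of the underside; x through the lens (the 14 mm), z up. 0.11 kg.
- objective: microscope objective, loose, standing nose up: bright metal barrel 30 mm across, straight up to 46 mm, then tapering to a small glass nose at 64 mm; yellow band at 42 mm and yellow ring below the nose. Origin: centre of the underside, z up; round about z. 0.19 kg.
- splitter: beam splitter cube, loose: black 40 mm cube, round glass ports in its sides, pale glass square with a diagonal line on top, on a round steel pedestal 32 mm across, 14 mm high; the cube spans 14 to 54 mm above the underside. Origin: centre of the underside; x and y square to the cube's sides, z up. 0.22 kg.
- lens_green: green-ringed lens, loose, upright: steel foot 32 mm across, 8 high, steel post 12.7 mm, on it a green ring 34 mm across, 14 mm thick, round clear glass set back from the ring's flat faces, which may be gripped. Ring centre 47 mm, top screw 68 mm above the underside. Origin: centre of the underside; x through the lens (the 14 mm), z up. 0.11 kg.
- detector: photodetector, loose: light grey box 20 mm thick (x), 40 mm wide (y), 24 to 62 mm above the underside, dark sensor window on the +x face, brass socket (to 72 mm) and small red switch on top, on a steel post 12.7 mm and a round steel foot 32 mm across, 8 high. Origin: centre of the underside, z up. 0.15 kg.
- lens_red: red-ringed lens, loose, upright: steel foot 32 mm across, 8 high, steel post 12.7 mm, on it a red ring 34 mm across, 14 mm thick, round clear glass set back from the ring's flat faces, which may be gripped. Ring centre 47 mm, top screw 68 mm above the underside. Origin: centre of the underside; x through the lens (the 14 mm), z up. Stays.
- mirror: mirror mount, loose: two black plates 40 mm wide (y), 22 to 62 mm above the underside, round silver mirror on the -x face, two steel knobs on the +x side, in all -18 to +24 mm in x, on a steel post and a round steel foot 32 mm across. Origin: centre of the underside, z up. Stays.
- tray_blue: blue kit tray, fixed on the breadboard, 155 mm long (x), 80 wide (y), 12 high; 2 square pockets in a row along x, 52 mm wide, 8 deep, grey floors 4 mm above the tray's underside. Origin: centre of the underside; z up. White strip on the rim at the first end (-x). Pocket centres at y = 0: first x = -37.5 mm, second +37.5 mm. The black breadboard's top, where all stands, is 12.7 mm above the table.
- tray_orange: orange kit tray, fixed on the breadboard, 230 mm long (x), 80 wide (y), 12 high; 3 square pockets in a row along x, 52 mm wide, 8 deep, grey floors 4 mm above the tray's underside. Origin: centre of the underside; z up. White strip on the rim at the first end (-x). Pocket centres at y = 0: first x = -75 mm, second 0, third +75 mm.

How it is judged:
By the outcome, as a careful person would: the job done as asked, in the order asked, and still so for the second after the job is handed in, with the robot touching nothing.
It also fails if it takes over 128 s, if anything falls off the work surface, if the arm or the gripper's body presses on something with over 40 N, if the wrist force passes 120 N, or if a joint passes its speed limit or range.

ROBOT

A 7-joint arm with a two-finger parallel gripper is mounted at the origin on the work surface. World frame = base frame: x ahead of the robot, y to its left, z up, the work surface at z = 0. Lengths are in m, angles in degrees, forces in N, time in s.
With the tool pointing down it reaches from about 0.425 to 0.875 m from the base axis. Payload 4.7 kg.
Tool frame: the origin (TCP) lies at the very end of the fingers, on their centre line; the grasp point (between the pads) lies behind it (env.pinch_z is the z of the grasp point in the tool frame, in m); z points along the fingers, y is the direction in which the jaws open and shut (so a half turn about z gives the same grasp; the last joint's range is limited). The gripper opens to 87 mm and grips with 3 to 60 N. Pads are 19 mm wide; open, the fingers measure 117 mm over their backs; the gripper's body (75 mm by 190 mm) begins 51 mm behind the grasp point.
Start: joints at [0.808, 18.392, -4.016, 83.108, 1.295, 78.541, -3.26], TCP at [0.65, -0, 0.223] pointing down, gripper open.
Joint ranges: [-163.93, 163.93], [-17.29, 119.83], [-79.2, 71.16], [3.27, 140.29], [-89.18, 269.18], [5.43, 117.66], [-154.24, 154.24]. Speed limits (degrees/s): [147.25, 147.25, 180, 180, 180, 180, 180].

INTERFACE

Orientations are given as [roll, pitch, yaw] about the fixed x, y, z axes, in that order (R = Rz(yaw) Ry(pitch) Rx(roll)).
In Python, from cell import readout, read_camera, env gives the robot as it stands. The module is installed in compiled form; this text tells all that it offers.
- The arm moves only by the tool servo_tool, never from a script. Its argument "plan" is a list that holds one entry, the list of rows, each a list of 5 numbers: the finger opening in m, from 0 to 0.087, then the shift along the tool's x, y, z in m, then the turn about the tool's z in rad. In form: [[[jaw, x, y, z, yaw], ...]]. A call has 1 to 12 rows; each row is the pose to reach, as a shift and turn from the pose measured when the call began, along the tool's axes at that moment; what a row does not reach only later rows make up. A row lasts 1/12 s, in which the tool goes at most 41.7 mm and 7.16 degrees, less where a joint would pass 70% of its speed; a pose out of reach is approached as far as the arm can. A call with a gripper value outside its range is refused whole. The fingers move at their own pace and stop on an object; "force" is the grip in N (left out, the last holds). Time passes only in rows, so rows that repeat a pose let the fingers close. It gives the time, the measured TCP pose, the force and the opening at its end, in the units of the state.
- readout.get_obs(): the state, without advancing time (a new reading comes with each control period).
- read_camera(name): name is "scene" or "side" or "wrist"; returns a dict with "image" (420x560x3 uint8, red, green, blue), "range_z" (420x560 float32, m along the optical axis (not along the pixel's ray), 0 where there is no reading), "mtx" (3x3 intrinsics, pixels), "camera_from_world" (4x4, takes a point from world to camera coordinates). Camera axes: x right, y up, looking along -z (the intrinsics and any distortion apply to the point x, -y, -z); pixel columns grow to the right and rows downward; lengths in m; the calibration is good to about 2 mm. A picture is of the moment at which its call begins.
- env.sign_off(): hands the job in, once; it reports no verdict.
The state is a dict: "time_s": time; "qpos": joint angles; "joint_velocities": joint speeds; "effort": joint torques, N m; "tool_pos": TCP position; "tool_rot": TCP orientation; "force": force on the tool from outside, world axes, zero at the start; "wrist_torque": the same for the moment, N m; "grip_width": finger opening in m.
Only numpy, scipy, OpenCV 4.12 (cv2) and the standard library are available. Lean on these libraries where they do the work, as an engineer would, in place of code of your own. Each camera call takes 0.05 s, during which the arm holds its last target. There are 200 camera calls.

## Working session

There is one attempt and no reset: what is moved stays moved. The work goes in short steps, Python scripts to look and compute and a tool call to move; the robot and the scene stay as the last step left them, time stands still between calls to the robot, and variables do not carry over. Pictures are saved under pics/ and viewed, about 12 in all and at most 16, crops included, and the job is handed in when it is done.

Besides the shell and the picture viewer there is one more tool, called after "Emit:" as a command line: name --argument value ..., lists and objects as JSON in quotes. servo_tool: Moves the arm, as the interface text tells. Its arguments: {"type":"object","properties":{"plan":{"type":"array"},"force":{"type":"number"}},"required":["plan"]}

```bash
mkdir -p pics; cat > h.py <<'E'
import numpy as np, cv2
from cell import readout, read_camera, env
def save(n,c): cv2.imwrite(f'pics/{n}.png',c['image'][:,:,::-1])
def cloud(c):
    """world point for each pixel from depth"""
    K=c['mtx'];z=c['range_z'];v,u=np.mgrid[:z.shape[0],:z.shape[1]]
    p=np.stack([(u-K[0,2])/K[0,0]*z,-(v-K[1,2])/K[1,1]*z,-z,np.ones_like(z)],-1)
    return (p@np.linalg.inv(c['camera_from_world']).T)[...,:3]
E
python3 - <<'E'
from h import *
o=readout.get_obs();print(o['tool_pos'],o['tool_rot'],env.pinch_z,o['time_s'])
for n in('scene','side','wrist'):
    c=read_camera(n);save(n+'0',c);np.savez(n+'0.npz',**c);print(n,np.linalg.inv(c['camera_from_world'])[:3].round(3).tolist(),c['mtx'].tolist(),(c['range_z']==0).mean())
a=[cv2.imread(f'pics/{n}0.png') for n in('scene','side')]
E
```

```text
[ 6.49469607e-01 -5.69969913e-05  2.21483557e-01] [-1.79894678e+02  4.47049680e-03  8.99992235e+01] -0.0187 0.0
scene [[0.225, -0.848, 0.481, 1.027], [0.974, 0.189, -0.124, -0.144], [0.014, 0.496, 0.868, 0.936]] [[475.2704656251904, 0.0, 283.06606214541836], [0.0, 475.2704656251904, 204.72334832520798], [0.0, 0.0, 1.0]] 0.0041709183673469385
side [[-0.969, 0.109, -0.222, 0.375], [-0.247, -0.509, 0.824, 0.7], [-0.023, 0.854, 0.521, 0.5]] [[457.6838693223468, 0.0, 283.7358489581929], [0.0, 457.6838693223468, 210.09886342639626], [0.0, 0.0, 1.0]] 0.003928571428571429
wrist [[1.0, -0.0, 0.002, 0.65], [-0.0, 0.961, 0.278, 0.076], [-0.002, -0.278, 0.961, 0.385]] [[352.7459495012909, 0.0, 279.19265931854255], [0.0, 352.7459495012909, 210.35321979789444], [0.0, 0.0, 1.0]] 0.003996598639455782
```

View pics/scene0.png

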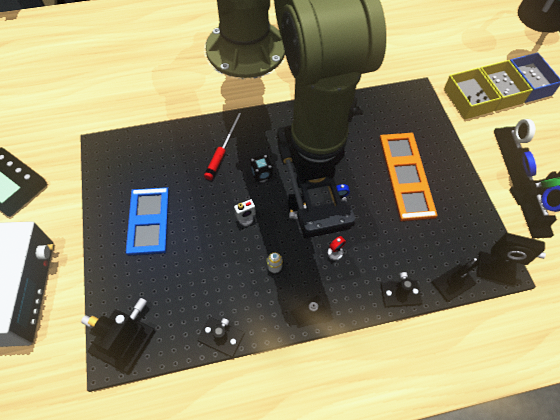

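View pics/wrist0.png

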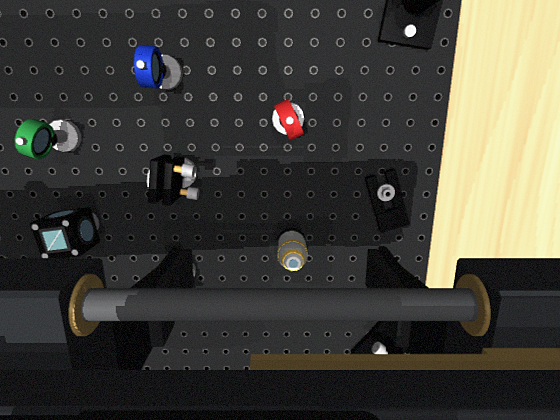

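View pics/side0.png

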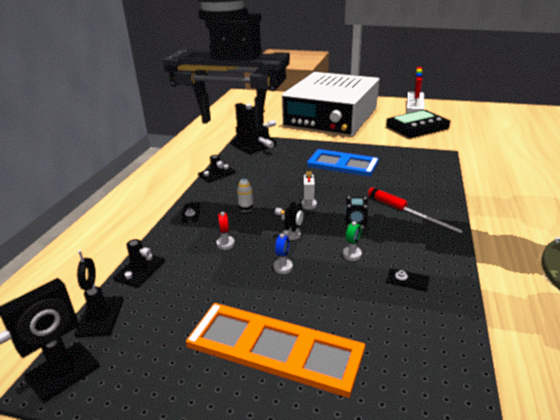

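The scene view shows the blue tray (148,220; white strip at the near-robot end) and the orange tray (408,175; strip at the far end). The splitter (262,167), detector (245,210) and objective (275,263) stand in the middle, with lens_blue (342,188) and lens_red (337,245). The wrist view adds lens_green (35,138) and the mirror (170,180).

Next I'll build a top-down map from the depth data.

```bash
cat >> h.py <<'E'
def trayfit(P,H,lo,hi,whitebox=True):
    pass
def blobs(cs,zmin=.028,zmax=.1,box=(.42,.9,-.32,.32),res=.002):
    P=np.concatenate([cloud(c).reshape(-1,3) for c in cs]);C=np.concatenate([c['image'].reshape(-1,3) for c in cs])
    ok=(P[:,0]>box[0])&(P[:,0]<box[1])&(P[:,1]>box[2])&(P[:,1]<box[3])&(P[:,2]>zmin)&(P[:,2]<zmax)&(np.concatenate([c['range_z'].ravel() for c in cs])>0)
    P,C=P[ok],C[ok]
    ij=((P[:,:2]-[box[0],box[2]])/res).astype(int)
    g=np.zeros((int((box[1]-box[0])/res)+2,int((box[3]-box[2])/res)+2),np.uint8);g[ij[:,0],ij[:,1]]=255
    n,l=cv2.connectedComponents(cv2.dilate(g,np.ones((3,3))));L=l[ij[:,0],ij[:,1]]
    return [(P[L==k],C[L==k]) for k in range(1,n) if (L==k).sum()>60]
E
python3 - <<'E'
from h import *
cs=[dict(np.load(n+'0.npz')) for n in('scene','side','wrist')]
for c,n in zip(cs,'scene side wrist'.split()):
    h=cv2.cvtColor(c['image'],cv2.COLOR_RGB2HSV);P=cloud(c)
    for nm,lo,hi in(('blue',100,125),('orange',8,20)):
        m=(h[...,0]>lo)&(h[...,0]<hi)&(h[...,1]>150)&(h[...,2]>90)&(abs(P[...,2]-.0247)<.005)&(P[...,0]>.3)
        if m.sum()>300:
            # tray top plane is at .0247
            r=cv2.minAreaRect(P[m][:,:2].astype(np.float32)); print(n,nm,m.sum(),np.round(r[0],4),np.round(r[1],4),round(r[2],1),'corners',cv2.boxPoints(r).round(3).tolist(),P[m][:,2].mean().round(4))
    m=(P[...,0]>.5)&(P[...,0]<.8)&(abs(P[...,1])<.15)&(abs(P[...,2]-.0127)<.01)
    print('board z',np.median(P[m][:,2]))
for P,C in blobs(cs):
    t=P[:,2]
    print(len(P),P.min(0).round(3),P.max(0).round(3),np.median(C,0),np.round((P.min(0)+P.max(0))/2,3)[:2])
# top-down map 1mm/px
P=np.concatenate([cloud(c).reshape(-1,3) for c in cs]);C=np.concatenate([c['image'].reshape(-1,3) for c in cs])
ok=(P[:,2]<.1)&(P[:,2]>0)&(P[:,0]>.4)&(P[:,0]<.9)&(abs(P[:,1])<.35);P,C=P[ok],C[ok];o=np.argsort(P[:,2]);P,C=P[o],C[o]
g=np.zeros((500,700,3),np.uint8);g[((P[:,0]-.4)*1000).astype(int).clip(0,499),((P[:,1]+.35)*1000).astype(int).clip(0,699)]=C[:,::-1]
g=cv2.dilate(g,np.ones((2,2)));cv2.imwrite('pics/top.png',g)
E
```

```text
scene blue 1271 [ 0.4936 -0.3073] [0.0807 0.1577] 81.6 corners [[0.4099999964237213, -0.335999995470047], [0.5659999847412109, -0.35899999737739563], [0.578000009059906, -0.27900001406669617], [0.421999990940094, -0.25600001215934753]] 0.0261
scene orange 1646 [0.504  0.2841] [0.0825 0.2325] 82.6 corners [[0.382999986410141, 0.257999986410141], [0.6140000224113464, 0.2280000001192093], [0.625, 0.3100000023841858], [0.39399999380111694, 0.3400000035762787]] 0.0259
board z 0.014516112607973308
side blue 612 [ 0.497  -0.3056] [0.0897 0.1566] 80.5 corners [[0.41200000047683716, -0.3370000123977661], [0.5669999718666077, -0.3630000054836273], [0.5820000171661377, -0.27399998903274536], [0.4269999861717224, -0.24799999594688416]] 0.0235
side orange 4659 [ 0.4614 -0.0837] [0.8237 0.231 ] 83.0 corners [[0.29600000381469727, -0.4779999852180481], [0.5260000228881836, -0.5070000290870667], [0.6259999871253967, 0.3109999895095825], [0.3970000147819519, 0.33899998664855957]] 0.0237
board z 0.012150751743434884
board z 0.013673118535383694
3384 [ 0.42  -0.066  0.028] [ 0.459 -0.017  0.073] [24. 2
[... 257 characters left out ...]

2611 [ 0.527 -0.011  0.029] [0.573 0.036 0.08 ] [17. 17. 18.] [0.55  0.012]
1612 [0.529 0.093 0.028] [0.548 0.13  0.084] [ 30.  54. 131.] [0.539 0.111]
1040 [0.645 0.049 0.028] [0.671 0.086 0.086] [211.  42.  43.] [0.658 0.067]
1526 [ 0.647 -0.078  0.028] [ 0.678 -0.045  0.081] [113. 108.  92.] [ 0.663 -0.062]
1099 [0.745 0.158 0.028] [0.785 0.187 0.077] [15. 15. 16.] [0.765 0.172]
772 [ 0.753 -0.207  0.028] [ 0.798 -0.168  0.064] [55.  52.5 48. ] [ 0.775 -0.187]
94 [ 0.754 -0.014  0.028] [ 0.766 -0.003  0.033] [147.5 145.  146.5] [ 0.76  -0.008]
1099 [0.759 0.263 0.028] [0.791 0.309 0.1  ] [19. 17. 16.] [0.775 0.286]
93 [0.763 0.139 0.028] [0.774 0.15  0.032] [248. 249. 250.] [0.768 0.145]
```

View pics/top.png

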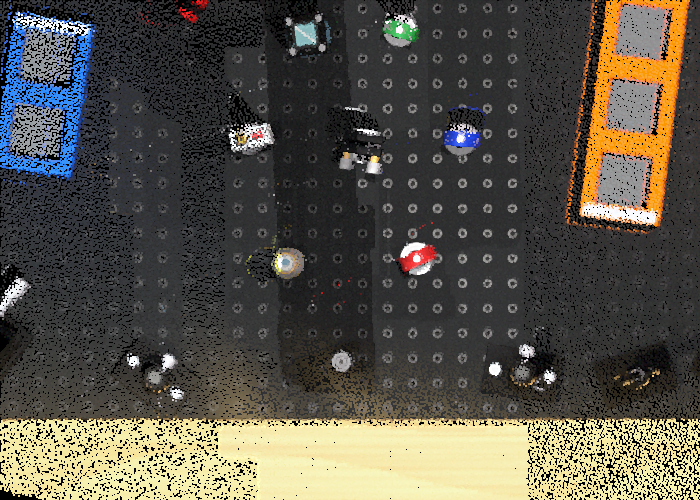

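The top-down map (1 mm/px, x = 0.4 + row, y = col − 0.35) shows all seven parts. The blue tray's strip is at the low-x end and the orange tray's strip is at the high-x end. Now centres and yaws.

```bash
cat >> h.py <<'E'
B=.0127
def find(cs):
    """part -> centre xy and rect from points of its colour in a height band"""
    P=np.concatenate([cloud(c).reshape(-1,3) for c in cs]);C=np.concatenate([c['image'].reshape(-1,3) for c in cs])
    H=cv2.cvtColor(C[None],cv2.COLOR_RGB2HSV)[0].astype(int);h,s,v=H.T;z=P[:,2]-B
    at=lambda x,y,r:np.hypot(P[:,0]-x,P[:,1]-y)<r
    sel={'blue':at(.538,.112,.03)&(h>100)&(h<130)&(s>120)&(z>.03)&(z<.068),
     'green':at(.43,.051,.03)&(h>45)&(h<85)&(s>100)&(z>.03)&(z<.068),
     'red':at(.658,.067,.03)&((h<8)|(h>170))&(s>120)&(z>.03)&(z<.068),
     'detector_top':at(.536,-.099,.035)&(z>.058)&(z<.066),
     'splitter_top':at(.435,-.045,.035)&(z>.048)&(z<.060),
     'splitter_glass':at(.435,-.045,.035)&(z>.048)&(z<.060)&(v>110)&(s>40),
     'obj_barrel':at(.663,-.064,.03)&(z>.02)&(z<.046),'obj_nose':at(.663,-.064,.03)&(z>.055)&(z<.08)}
    for k,m in sel.items():
        if m.sum()<20: print(k,m.sum());continue
        r=cv2.minAreaRect(P[m][:,:2].astype(np.float32))
        e=np.cov(P[m][:,:2].T);w,V=np.linalg.eigh(e)
        print(k,m.sum(),'rect',np.round(r[0],4),np.round(r[1],4),round(r[2],1),'mean',P[m].mean(0).round(4),'short-axis deg',np.degrees(np.arctan2(V[1,0],V[0,0])).round(1))
E
python3 - <<'E'
from h import *
for ns in(('scene',),('side',),('wrist',),('scene','side','wrist')):
    print(ns);find([dict(np.load(n+'0.npz')) for n in ns])
E
```

```text
('scene',)
blue 78 rect [0.5374 0.1137] [0.016  0.0258] 0.8 mean [0.5391 0.1148 0.0714] short-axis deg 165.4
green 0
red 124 rect [0.6569 0.0668] [0.0147 0.0315] 29.5 mean [0.659  0.0651 0.0702] short-axis deg -160.5
detector_top 126 rect [ 0.537  -0.1003] [0.0215 0.04  ] 11.6 mean [ 0.5382 -0.1     0.0758] short-axis deg -167.1
splitter_top 300 rect [ 0.4333 -0.0436] [0.0442 0.0404] 7.2 mean [ 0.4355 -0.0441  0.0681] short-axis deg -91.0
splitter_glass 60 rect [ 0.4323 -0.0445] [0.0189 0.0187] 6.5 mean [ 0.4323 -0.0447  0.0695] short-axis deg -110.2
obj_barrel 73 rect [ 0.6698 -0.065 ] [0.0284 0.0124] 79.5 mean [ 0.6721 -0.0656  0.0461] short-axis deg 168.8
obj_nose 104 rect [ 0.6618 -0.0637] [0.0207 0.0216] 36.3 mean [ 0.6636 -0.0643  0.0751] short-axis deg -172.9
('side',)
blue 225 rect [0.5384 0.1133] [0.0331 0.0155] 85.8 mean [0.5376 0.1184 0.0639] short-axis deg 162.3
green 193 rect [0.4307 0.0519] [0.0344 0.0156] 71.0 mean [0.4303 0.058  0.0647] short-axis deg 149.6
red 153 rect [0.6574 0.0708] [0.016  0.0312] 21.2 mean [0.6542 0.0774 0.0654] short-axis deg -152.0
detector_top
[... 1513 characters left out ...]
0.0525 0.0683] short-axis deg 166.8
red 847 rect [0.6576 0.068 ] [0.0171 0.0371] 28.3 mean [0.6574 0.0684 0.0715] short-axis deg -156.4
detector_top 224 rect [ 0.5369 -0.0999] [0.0215 0.0412] 11.6 mean [ 0.5376 -0.0976  0.0751] short-axis deg -167.8
splitter_top 2346 rect [ 0.4332 -0.0423] [0.0443 0.0465] 7.6 mean [ 0.4368 -0.0427  0.0672] short-axis deg -111.0
splitter_glass 440 rect [ 0.4335 -0.0439] [0.0214 0.0212] 6.8 mean [ 0.4341 -0.0448  0.0684] short-axis deg -124.6
obj_barrel 484 rect [ 0.6642 -0.0617] [0.0293 0.0324] 53.1 mean [ 0.6626 -0.0552  0.0463] short-axis deg -102.0
obj_nose 570 rect [ 0.6621 -0.0638] [0.022  0.0227] 33.0 mean [ 0.6627 -0.0624  0.0745] short-axis deg -101.0
```

Emit:
servo_tool --plan '[[[0.05,0.055,-0.055,0.03,0.04],[0.05,0.085,-0.085,0.05,0.087],[0.05,0.1115,-0.1105,0.07,0.087],[0.05,0.1115,-0.1105,0.07,0.087],[0.05,0.1115,-0.1105,0.07,0.087],[0.05,0.1115,-0.1105,0.09,0.087],[0.05,0.1115,-0.1105,0.11,0.087],[0.05,0.1115,-0.1105,0.13,0.087],[0.05,0.1115,-0.1105,0.15,0.087],[0.05,0.1115,-0.1105,0.168,0.087],[0.05,0.1115,-0.1105,0.1795,0.087],[0.05,0.1115,-0.1105,0.1795,0.087]]]' --force 25

```text
time_s: 1.15
tool_pos: [0.5366, 0.1108, 0.0395]
tool_rot: [-179.6, 0.1, 85.0]
force: [-0.1, -0.2, -0.2]
grip_width: 0.05
```

```bash
cat >> h.py <<'E'
def goto(x,y,z,jaw):
    """print tool-frame shift and turn from the present pose to a world TCP target"""
    from scipy.spatial.transform import Rotation as R
    o=readout.get_obs();r=R.from_euler('xyz',o['tool_rot'],degrees=True)
    d=r.inv().apply(np.array([x,y,z])-o['tool_pos']);a=o['tool_rot'][2]-90
    t=(jaw-a+90)%180-90
    print('shift',d.round(4),'turn rad',round(-np.radians(t),3),'| t',o['time_s'],'pos',np.round(o['tool_pos'],4),'rot',np.round(o['tool_rot'],1),'F',np.round(o['force'],1),'w',round(o['grip_width'],4),'q7',round(o['qpos'][6],0))
E
python3 - <<'E'
from h import *
goto(.539,.1115,.042,-5)
c=read_camera('wrist');save('w1',c)
E
```

```text
shift [ 0.0009  0.0023 -0.0025] turn rad 0.0 | t 1.15 pos [0.5366 0.1108 0.0395] rot [-1.796e+02  1.000e-01  8.500e+01] F [-0.1 -0.2 -0.2] w 0.05 q7 -22.0
```

View pics/w1.png

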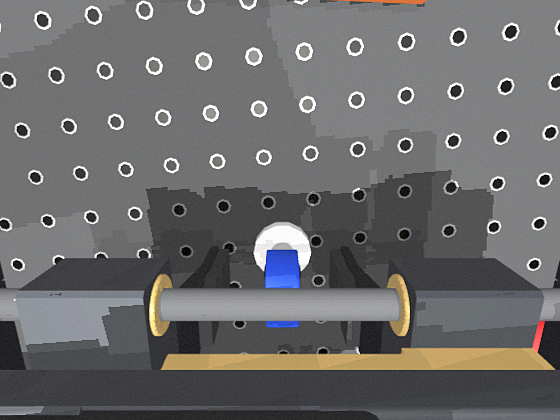

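The wrist view shows the blue ring (282,290) centred between the fingers. Close and lift.

Emit:
servo_tool --plan '[[[0.05,0.001,0.002,-0.002,0],[0.0,0.001,0.002,-0.002,0],[0.0,0.001,0.002,-0.002,0],[0.0,0.001,0.002,-0.002,0],[0.0,0.001,0.002,-0.002,0],[0.0,0.001,0.002,-0.002,0],[0.0,0.001,0.002,-0.01,0],[0.0,0.001,0.002,-0.03,0],[0.0,0.001,0.002,-0.06,0],[0.0,0.001,0.002,-0.09,0],[0.0,0.001,0.002,-0.12,0],[0.0,0.001,0.002,-0.15,0]]]' --force 30

```text
time_s: 2.2
tool_pos: [0.5402, 0.112, 0.1931]
tool_rot: [-179.8, 0.1, 85.0]
force: [0.3, 0.1, -1.5]
grip_width: 0.0139
```

```bash
python3 - <<'E'
from h import *
goto(.459,-.301,.19,-8)
goto(.459,-.301,.19,82)
E
```

```text
shift [-0.4185 -0.045   0.0038] turn rad 0.053 | t 2.2 pos [0.5402 0.112  0.1931] rot [-1.798e+02  1.000e-01  8.500e+01] F [ 0.3  0.1 -1.5] w 0.0139 q7 -20.0
shift [-0.4185 -0.045   0.0038] turn rad -1.518 | t 2.2 pos [0.5402 0.112  0.1931] rot [-1.798e+02  1.000e-01  8.500e+01] F [ 0.3  0.1 -1.5] w 0.0139 q7 -20.0
```

Emit:
servo_tool --plan '[[[0.0,-0.02,-0.002,0,0.0],[0.0,-0.058,-0.006,0,0.01],[0.0,-0.098,-0.01,0,0.02],[0.0,-0.138,-0.014,0,0.03],[0.0,-0.178,-0.018,0,0.04],[0.0,-0.218,-0.023,0,0.053],[0.0,-0.258,-0.027,0,0.053],[0.0,-0.298,-0.032,0,0.053],[0.0,-0.338,-0.037,0,0.053],[0.0,-0.378,-0.041,0,0.053],[0.0,-0.405,-0.044,0,0.053],[0.0,-0.4185,-0.045,0.0,0.053]]]'

```text
time_s: 3.2
tool_pos: [0.4565, -0.3061, 0.1943]
tool_rot: [-179.8, 0.2, 81.6]
force: [-1.1, 0.0, -0.3]
grip_width: 0.0136
```

```bash
python3 - <<'E'
from h import *
goto(.459,-.301,.046,-8)
c=read_camera('wrist');save('w2',c)
h=cv2.cvtColor(c['image'],cv2.COLOR_RGB2HSV);P=cloud(c)
m=(h[...,0]>100)&(h[...,0]<125)&(h[...,1]>150)&(h[...,2]>90)&(abs(P[...,2]-.0247)<.006)&(P[...,1]<-.2)
r=cv2.minAreaRect(P[m][:,:2].astype(np.float32));print(m.sum(),r)
E
```

```text
shift [0.0059 0.0024 0.1483] turn rad -0.007 | t 3.2 pos [ 0.4565 -0.3061  0.1943] rot [-179.8    0.2   81.6] F [-1.1  0.  -0.3] w 0.0136 q7 24.0
6264 ((0.49605366587638855, -0.30931323766708374), (0.08036012202501297, 0.15540748834609985), 81.45244598388672)
```

View pics/w2.png

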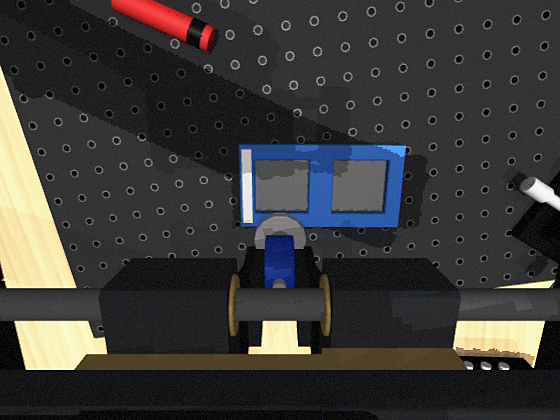

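The wrist view shows the lens upright over the first pocket (282,186), with the white strip at 246. The tray centre is refined to (0.496, −0.309).

Emit:
servo_tool --plan '[[[0.0,0.003,0.002,0.025,0],[0.0,0.003,0.002,0.06,0],[0.0,0.003,0.002,0.09,0],[0.0,0.003,0.002,0.115,0],[0.0,0.003,0.002,0.13,0],[0.0,0.003,0.002,0.138,0],[0.0,0.003,0.002,0.138,0],[0.0,0.003,0.002,0.138,0]]]'

```text
time_s: 3.92
tool_pos: [0.4577, -0.305, 0.0585]
tool_rot: [-179.7, 0.2, 81.6]
force: [-5.3, 1.2, 11.6]
grip_width: 0.0139
```

```bash
python3 - <<'E'
from h import *
goto(.459,-.3037,.0455,-8)
E
```

```text
shift [0.0015 0.0011 0.013 ] turn rad -0.008 | t 3.9167 pos [ 0.4577 -0.305   0.0585] rot [-179.7    0.2   81.6] F [-5.3  1.2 11.6] w 0.0139 q7 25.0
```

A z force of 11.6 N is 13 mm earlier than expected, so I'll look before going further.

```bash
python3 - <<'E'
from h import *
o=readout.get_obs()
c=read_camera('wrist');save('w3',c)
c2=read_camera('scene');im=c2['image'][150:290,90:250]
a=cv2.resize(c['image'][100:380,130:430],(420,392));b=cv2.resize(im,(448,392),interpolation=cv2.INTER_CUBIC)
cv2.imwrite('pics/w3.png',np.hstack([a,b])[:,:800,::-1]);print(o['force'],readout.get_obs()['force'],o['tool_pos'])
E
```

```text
[-5.34599348  1.15210039 11.57304941] [-4.61652064  1.82834375 11.90276593] [ 0.45772387 -0.30495419  0.05846396]
```

View pics/w3.png

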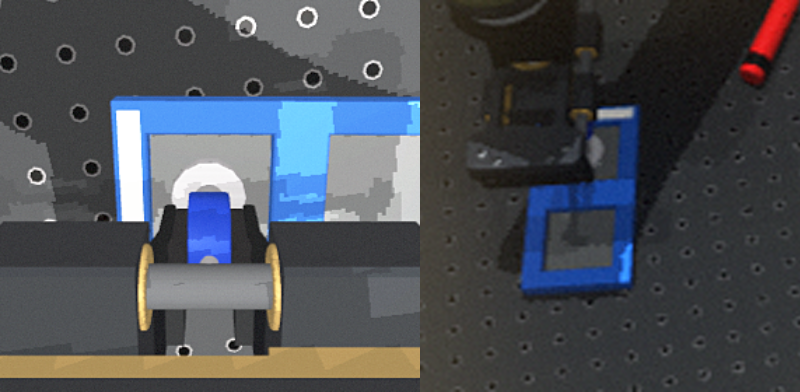

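The foot looks pocket-sized-correct (32 mm) and sits in the pocket, so the lens slid about 13 mm down in the grip while I lifted too early. It is on the floor now. I'll relax, open and rise. Later grips will get more closing time and force.

Emit:
servo_tool --plan '[[[0.01,0,0,-0.001,0],[0.01,0,0,-0.001,0],[0.04,0,0,-0.001,0],[0.04,0,0,-0.001,0],[0.04,0,0,-0.001,0],[0.04,0,0,-0.001,0],[0.04,0,0,-0.02,0],[0.04,0,0,-0.05,0],[0.04,0,0,-0.08,0],[0.04,0,0,-0.11,0],[0.04,0,0,-0.14,0]]]'

```text
time_s: 4.93
tool_pos: [0.4583, -0.3044, 0.1997]
tool_rot: [-179.7, 0.2, 81.6]
force: [0.7, -0.2, 0.2]
grip_width: 0.04
```

```bash
python3 - <<'E'
from h import *
goto(.6625,-.063,.15,-45);goto(.6625,-.063,.15,0)
c=read_camera('wrist');save('w4',c);P=cloud(c)
h=cv2.cvtColor(c['image'],cv2.COLOR_RGB2HSV)
m=(h[...,0]>100)&(h[...,0]<125)&(h[...,1]>150)&(P[...,2]>.045)&(P[...,2]<.1)
print(m.sum(),cv2.minAreaRect(P[m][:,:2].astype(np.float32)),P[m][:,2].max())
E
```

```text
shift [0.2689 0.1668 0.0478] turn rad 0.638 | t 4.9333 pos [ 0.4583 -0.3044  0.1997] rot [-179.7    0.2   81.6] F [ 0.7 -0.2  0.2] w 0.04 q7 23.0
shift [0.2689 0.1668 0.0478] turn rad -0.147 | t 4.9333 pos [ 0.4583 -0.3044  0.1997] rot [-179.7    0.2   81.6] F [ 0.7 -0.2  0.2] w 0.04 q7 23.0
609 ((0.5844302773475647, -0.3398611843585968), (0.034525323659181595, 0.2767550051212311), 74.28147888183594) 0.08251412648421885
```

View pics/w4.png

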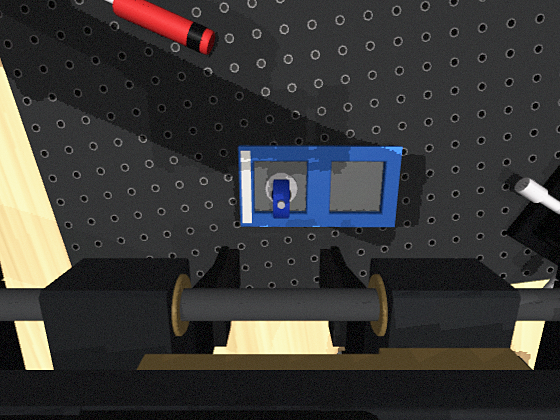

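Lens_blue is upright in pocket 1 (281,190). Next, the objective.

Emit:
servo_tool --plan '[[[0.06,0.02,0.012,0,-0.02],[0.06,0.05,0.031,0,-0.05],[0.06,0.085,0.053,0,-0.08],[0.06,0.12,0.074,0,-0.1],[0.06,0.155,0.096,0,-0.12],[0.06,0.19,0.118,0.01,-0.147],[0.06,0.225,0.14,0.02,-0.147],[0.06,0.255,0.158,0.03,-0.147],[0.06,0.2689,0.1668,0.05,-0.147],[0.06,0.2689,0.1668,0.06,-0.147],[0.06,0.2689,0.1668,0.06,-0.147]]]'

```text
time_s: 5.9
tool_pos: [0.6641, -0.0634, 0.1409]
tool_rot: [-179.8, 0.4, 90.1]
force: [-1.0, -0.0, 0.2]
grip_width: 0.06
```

```bash
python3 - <<'E'
from h import *
goto(.6625,-.063,.028,0)
E
```

```text
shift [ 0.0013 -0.0012  0.1129] turn rad 0.002 | t 5.9 pos [ 0.6641 -0.0634  0.1409] rot [-179.8    0.4   90.1] F [-1.  -0.   0.2] w 0.06 q7 4.0
```

Emit:
servo_tool --plan '[[[0.06,0.001,-0.001,0.02,0],[0.06,0.001,-0.001,0.05,0],[0.06,0.001,-0.001,0.08,0],[0.06,0.001,-0.001,0.1,0],[0.06,0.001,-0.001,0.111,0],[0.06,0.001,-0.001,0.111,0],[0.0,0.001,-0.001,0.111,0],[0.0,0.001,-0.001,0.111,0],[0.0,0.001,-0.001,0.111,0],[0.0,0.001,-0.001,0.111,0],[0.0,0.001,-0.001,0.111,0],[0.0,0.001,-0.001,0.111,0]]]' --force 45

```text
time_s: 6.9
tool_pos: [0.6631, -0.0632, 0.0308]
tool_rot: [-179.8, 0.4, 90.1]
force: [-0.1, 0.6, 3.0]
grip_width: 0.0288
```

```bash
python3 - <<'E'
from h import *
goto(.533,-.315,.19,-8)
E
```

```text
shift [-0.2526 -0.1311 -0.157 ] turn rad 0.142 | t 6.9 pos [ 0.6631 -0.0632  0.0308] rot [-179.8    0.4   90.1] F [-0.1  0.6  3. ] w 0.0288 q7 4.0
```

Emit:
servo_tool --plan '[[[0.0,0,0,-0.003,0],[0.0,0,0,-0.01,0],[0.0,0,0,-0.025,0],[0.0,0,0,-0.05,0],[0.0,0,0,-0.08,0],[0.0,0,0,-0.11,0],[0.0,-0.01,-0.005,-0.135,0.02],[0.0,-0.03,-0.016,-0.15,0.05],[0.0,-0.06,-0.031,-0.157,0.08],[0.0,-0.09,-0.047,-0.157,0.11],[0.0,-0.12,-0.062,-0.157,0.142],[0.0,-0.15,-0.078,-0.157,0.142]]]'

```text
time_s: 7.9
tool_pos: [0.5851, -0.2134, 0.1899]
tool_rot: [-180.0, 0.4, 82.0]
force: [0.4, -1.0, -2.2]
grip_width: 0.0287
```

```bash
python3 - <<'E'
from h import *
goto(.533,-.315,.12,-8)
E
```

```text
shift [-0.1074 -0.0373  0.0707] turn rad -0.001 | t 7.9 pos [ 0.5851 -0.2134  0.1899] rot [-180.     0.4   82. ] F [ 0.4 -1.  -2.2] w 0.0287 q7 11.0
```

Emit:
servo_tool --plan '[[[0.0,-0.03,-0.011,0.0,0],[0.0,-0.06,-0.022,0.0,0],[0.0,-0.085,-0.03,0.0,0],[0.0,-0.1,-0.035,0.01,0],[0.0,-0.1074,-0.0373,0.03,0],[0.0,-0.1074,-0.0373,0.06,0],[0.0,-0.1074,-0.0373,0.09,0],[0.0,-0.1074,-0.0373,0.115,0],[0.0,-0.1074,-0.0373,0.135,0],[0.0,-0.1074,-0.0373,0.143,0],[0.0,-0.1074,-0.0373,0.143,0]]]'

```text
time_s: 8.82
tool_pos: [0.5313, -0.3147, 0.0456]
tool_rot: [-179.7, 0.4, 82.0]
force: [0.1, 0.6, -1.8]
grip_width: 0.0291
```

```bash
python3 - <<'E'
from h import *
goto(.533,-.315,.0348,-8)
E
```

```text
shift [-0.      0.0018  0.0108] turn rad -0.001 | t 8.8167 pos [ 0.5313 -0.3147  0.0456] rot [-179.7    0.4   82. ] F [ 0.1  0.6 -1.8] w 0.0291 q7 23.0
```

No contact yet and no slip. Lower the last 10 mm gently.

Emit:
servo_tool --plan '[[[0.0,0,0.0015,0.004,0],[0.0,0,0.0015,0.007,0],[0.0,0,0.0015,0.0095,0],[0.0,0,0.0015,0.011,0],[0.0,0,0.0015,0.011,0]]]'

```text
time_s: 9.23
tool_pos: [0.5329, -0.315, 0.035]
tool_rot: [-179.7, 0.4, 82.0]
force: [-0.7, 0.4, -2.5]
grip_width: 0.0289
```

Emit:
servo_tool --plan '[[[0.0,0,0,0.001,0],[0.0,0,0,0.002,0],[0.0,0,0,0.003,0],[0.0,0,0,0.003,0]]]'

```text
time_s: 9.57
tool_pos: [0.5331, -0.3151, 0.0347]
tool_rot: [-179.8, 0.4, 82.0]
force: [-4.4, 3.2, 11.6]
grip_width: 0.0291
```

Emit:
servo_tool --plan '[[[0.025,0,0,-0.0005,0],[0.05,0,0,-0.0005,0],[0.05,0,0,-0.0005,0],[0.05,0,0,-0.0005,0],[0.05,0,0,-0.0005,0],[0.05,0,0,-0.015,0],[0.05,0,0,-0.04,0],[0.05,0,0,-0.075,0],[0.05,0,0,-0.11,0],[0.05,0,0,-0.14,0],[0.05,0,0,-0.165,0]]]'

```text
time_s: 10.48
tool_pos: [0.5345, -0.3146, 0.2024]
tool_rot: [-179.9, 0.4, 82.0]
force: [0.2, -0.5, 1.0]
grip_width: 0.0497
```

```bash
python3 - <<'E'
from h import *
for j in(7,97):goto(.434,-.0445,.15,j)
c=read_camera('wrist');save('w5',c)
E
```

```text
shift [ 0.2538 -0.1372  0.0509] turn rad -0.263 | t 10.4833 pos [ 0.5345 -0.3146  0.2024] rot [-179.9    0.4   82. ] F [ 0.2 -0.5  1. ] w 0.0497 q7 22.0
shift [ 0.2538 -0.1372  0.0509] turn rad 1.308 | t 10.4833 pos [ 0.5345 -0.3146  0.2024] rot [-179.9    0.4   82. ] F [ 0.2 -0.5  1. ] w 0.0497 q7 22.0
```

View pics/w5.png

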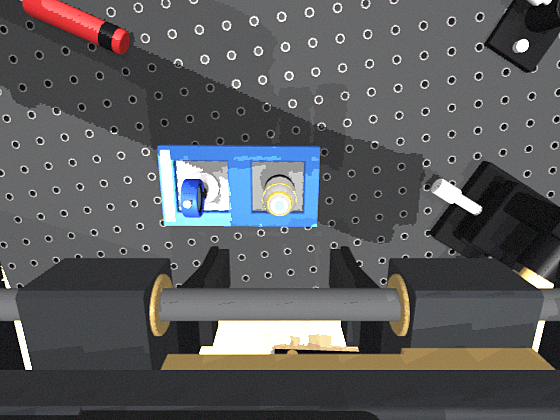

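The blue kit is in place: lens (192,195), then objective (280,195). Now the splitter.

Emit:
servo_tool --plan '[[[0.067,0.02,-0.011,0,-0.03],[0.067,0.05,-0.027,0,-0.08],[0.067,0.085,-0.046,0,-0.13],[0.067,0.12,-0.065,0,-0.18],[0.067,0.155,-0.084,0.01,-0.22],[0.067,0.19,-0.103,0.02,-0.263],[0.067,0.22,-0.12,0.03,-0.263],[0.067,0.245,-0.133,0.04,-0.263],[0.067,0.2538,-0.1372,0.06,-0.263],[0.067,0.2538,-0.1372,0.06,-0.263],[0.067,0.2538,-0.1372,0.06,-0.263]]]'

```text
time_s: 11.45
tool_pos: [0.436, -0.0461, 0.144]
tool_rot: [179.9, 0.6, 97.1]
force: [0.1, -0.6, 0.1]
grip_width: 0.0666
```

```bash
python3 - <<'E'
from h import *
goto(.434,-.0445,.028,7)
E
```

```text
shift [ 0.003 -0.002  0.116] turn rad 0.001 | t 11.45 pos [ 0.436  -0.0461  0.144 ] rot [179.9   0.6  97.1] F [ 0.1 -0.6  0.1] w 0.0666 q7 9.0
```

Emit:
servo_tool --plan '[[[0.067,0.002,-0.002,0.02,0],[0.067,0.002,-0.002,0.05,0],[0.067,0.002,-0.002,0.08,0],[0.067,0.002,-0.002,0.1,0],[0.067,0.002,-0.002,0.114,0],[0.067,0.002,-0.002,0.114,0],[0.0,0.002,-0.002,0.114,0],[0.0,0.002,-0.002,0.114,0],[0.0,0.002,-0.002,0.114,0],[0.0,0.002,-0.002,0.114,0],[0.0,0.002,-0.002,0.114,0],[0.0,0.002,-0.002,0.114,0]]]' --force 45

```text
time_s: 12.45
tool_pos: [0.4346, -0.0457, 0.0308]
tool_rot: [179.8, 0.6, 97.1]
force: [-0.7, 0.1, 4.2]
grip_width: 0.0398
```

```bash
python3 - <<'E'
from h import *
goto(.578,.274,.2,-7.4)
E
```

```text
shift [ 0.2976  0.1822 -0.172 ] turn rad 0.253 | t 12.45 pos [ 0.4346 -0.0457  0.0308] rot [179.8   0.6  97.1] F [-0.7  0.1  4.2] w 0.0398 q7 8.0
```

Emit:
servo_tool --plan '[[[0.0,0,0,-0.003,0],[0.0,0,0,-0.01,0],[0.0,0,0,-0.025,0],[0.0,0,0,-0.05,0],[0.0,0,0,-0.08,0],[0.0,0,0,-0.11,0],[0.0,0,0,-0.14,0],[0.0,0.012,0.007,-0.16,0.03],[0.0,0.04,0.024,-0.172,0.08],[0.0,0.075,0.046,-0.172,0.13],[0.0,0.11,0.067,-0.172,0.18],[0.0,0.145,0.089,-0.172,0.22]]]'

```text
time_s: 13.45
tool_pos: [0.5046, 0.1126, 0.2023]
tool_rot: [179.7, 0.6, 84.3]
force: [0.0, 0.3, -2.1]
grip_width: 0.0398
```

```bash
python3 - <<'E'
from h import *
goto(.578,.274,.2,-7.4)
E
```

```text
shift [0.1679 0.0569 0.001 ] turn rad 0.03 | t 13.45 pos [0.5046 0.1126 0.2023] rot [179.7   0.6  84.3] F [ 0.   0.3 -2.1] w 0.0398 q7 -23.0
```

Emit:
servo_tool --plan '[[[0.0,0.03,0.01,0,0.01],[0.0,0.065,0.022,0,0.02],[0.0,0.1,0.034,0,0.03],[0.0,0.135,0.046,0,0.03],[0.0,0.157,0.053,0,0.03],[0.0,0.1679,0.0569,0,0.03],[0.0,0.1679,0.0569,0,0.03]]]'

```text
time_s: 14.03
tool_pos: [0.5773, 0.2772, 0.2002]
tool_rot: [179.7, 0.5, 82.8]
force: [0.2, 0.3, -3.3]
grip_width: 0.0397
```

```bash
python3 - <<'E'
from h import *
goto(.578,.274,.045,-7.4)
c=read_camera('wrist');save('w6',c)
h=cv2.cvtColor(c['image'],cv2.COLOR_RGB2HSV);P=cloud(c)
m=(h[...,0]>5)&(h[...,0]<20)&(h[...,1]>170)&(abs(P[...,2]-.0247)<.006)&(P[...,1]>.2)
n,l,s,_=cv2.connectedComponentsWithStats(m.astype(np.uint8));k=1+s[1:,4].argmax();m=l==k
r=cv2.minAreaRect(P[m][:,:2].astype(np.float32));print(m.sum(),r)
E
```

```text
shift [-0.0017  0.0003  0.1552] turn rad 0.004 | t 14.0333 pos [0.5773 0.2772 0.2002] rot [179.7   0.5  82.8] F [ 0.2  0.3 -3.3] w 0.0397 q7 -40.0
3182 ((0.5431675910949707, 0.2757396101951599), (0.07494396716356277, 0.13066540658473969), 84.07697296142578)
```

View pics/w6.png

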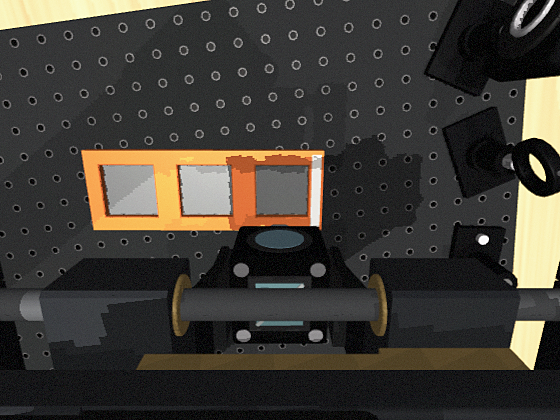

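The wrist view shows the splitter held square over the first pocket (282,190), with the strip at 317. The shadow split my tray mask, so I'll refit.

```bash
python3 - <<'E'
from h import *
c=read_camera('wrist')
h=cv2.cvtColor(c['image'],cv2.COLOR_RGB2HSV);P=cloud(c)
v,u=np.mgrid[:420,:560]
m=(h[...,0]>3)&(h[...,0]<23)&(h[...,1]>150)&(h[...,2]>60)&(abs(P[...,2]-.0247)<.006)&(P[...,1]>.2)&(v<232)&(u>75)&(u<330)&(v>145)
r=cv2.minAreaRect(P[m][:,:2].astype(np.float32));print(m.sum(),r)
a=np.radians(r[2]-90);d=np.array([np.cos(a),np.sin(a)])
for s in(.075,0,-.075):print(np.array(r[0])+s*d)
E
```

```text
9777 ((0.5059442520141602, 0.28221267461776733), (0.080409474670887, 0.23082485795021057), 82.64287567138672)
[0.5803268  0.27260866]
[0.50594425 0.28221267]
[0.43156171 0.29181668]
```

Emit:
servo_tool --plan '[[[0.0,-0.004,0.003,0.02,0],[0.0,-0.004,0.003,0.05,0],[0.0,-0.004,0.003,0.08,0],[0.0,-0.004,0.003,0.11,0],[0.0,-0.004,0.003,0.135,0],[0.0,-0.004,0.003,0.15,0],[0.0,-0.004,0.003,0.157,0],[0.0,-0.004,0.003,0.157,0]]]'

```text
time_s: 14.8
tool_pos: [0.5796, 0.2637, 0.0421]
tool_rot: [179.8, 0.8, 82.4]
force: [-0.2, 0.3, -2.8]
grip_width: 0.0394
```

```bash
python3 - <<'E'
from h import *
goto(.580,.273,.0348,-7.4)
E
```

```text
shift [ 0.0094 -0.0009  0.0071] turn rad -0.003 | t 14.8 pos [0.5796 0.2637 0.0421] rot [179.8   0.8  82.4] F [-0.2  0.3 -2.8] w 0.0394 q7 -41.0
```

Emit:
servo_tool --plan '[[[0.0,0.005,-0.001,-0.002,0],[0.0,0.0094,-0.001,-0.002,0],[0.0,0.0094,-0.001,-0.002,0],[0.0,0.0094,-0.001,0.0,0],[0.0,0.0094,-0.001,0.003,0],[0.0,0.0094,-0.001,0.005,0],[0.0,0.0094,-0.001,0.005,0]]]'

```text
time_s: 15.38
tool_pos: [0.5795, 0.2726, 0.0363]
tool_rot: [179.9, 0.9, 82.4]
force: [-1.4, 1.4, -2.0]
grip_width: 0.0399
```

Emit:
servo_tool --plan '[[[0.0,0,0,0.001,0],[0.0,0,0,0.002,0],[0.0,0,0,0.003,0],[0.0,0,0,0.004,0],[0.0,0,0,0.004,0]]]'

```text
time_s: 15.8
tool_pos: [0.5795, 0.2725, 0.0349]
tool_rot: [179.9, 0.9, 82.4]
force: [-5.5, -2.7, 12.7]
grip_width: 0.0398
```

Emit:
servo_tool --plan '[[[0.036,0,0,-0.0005,0],[0.062,0,0,-0.0005,0],[0.062,0,0,-0.0005,0],[0.062,0,0,-0.0005,0],[0.062,0,0,-0.0005,0],[0.062,0,0,-0.015,0],[0.062,0,0,-0.04,0],[0.062,0,0,-0.075,0],[0.062,0,0,-0.11,0],[0.062,0,0,-0.14,0],[0.062,0,0,-0.165,0]]]'

```text
time_s: 16.72
tool_pos: [0.5801, 0.2756, 0.2027]
tool_rot: [179.8, 0.8, 82.4]
force: [0.3, 0.3, 0.2]
grip_width: 0.0616
```

```bash
python3 - <<'E'
from h import *
goto(.4303,.0505,.15,-20)
find([read_camera('scene'),read_camera('side')])
E
```

```text
shift [-0.2421 -0.119   0.0557] turn rad 0.217 | t 16.7167 pos [0.5801 0.2756 0.2027] rot [179.8   0.8  82.4] F [0.3 0.3 0.2] w 0.0616 q7 -40.0
blue 0
green 289 rect [0.4287 0.0515] [0.0356 0.0165] 68.1 mean [0.4302 0.0553 0.0664] short-axis deg 155.3
red 268 rect [0.6572 0.0683] [0.016  0.0347] 25.5 mean [0.6565 0.072  0.0679] short-axis deg -158.5
detector_top 217 rect [ 0.5365 -0.0995] [0.0216 0.0421] 10.5 mean [ 0.5379 -0.0982  0.0751] short-axis deg -167.2
splitter_top 0
splitter_glass 0
obj_barrel 0
obj_nose 0
```

Now lens_green, unmoved at (0.430, 0.050), jaw at −20°.

Emit:
servo_tool --plan '[[[0.05,-0.02,-0.01,0,0.02],[0.05,-0.05,-0.025,0,0.06],[0.05,-0.085,-0.042,0,0.1],[0.05,-0.12,-0.059,0,0.14],[0.05,-0.155,-0.076,0.01,0.18],[0.05,-0.19,-0.093,0.02,0.217],[0.05,-0.22,-0.108,0.03,0.217],[0.05,-0.236,-0.116,0.045,0.217],[0.05,-0.2421,-0.119,0.055,0.217],[0.05,-0.2421,-0.119,0.055,0.217],[0.05,-0.2421,-0.119,0.055,0.217]]]'

```text
time_s: 17.73
tool_pos: [0.4328, 0.0529, 0.1517]
tool_rot: [179.3, 0.5, 70.0]
force: [1.2, 0.5, 1.6]
grip_width: 0.0505
```

```bash
python3 - <<'E'
from h import *
goto(.4303,.0505,.041,-20)
E
```

```text
shift [-0.0022 -0.0028  0.1107] turn rad 0.0 | t 17.7333 pos [0.4328 0.0529 0.1517] rot [179.3   0.5  70. ] F [1.2 0.5 1.6] w 0.0505 q7 -31.0
```

Emit:
servo_tool --plan '[[[0.05,-0.002,-0.003,0.02,0],[0.05,-0.002,-0.003,0.05,0],[0.05,-0.002,-0.003,0.08,0],[0.05,-0.002,-0.003,0.1,0],[0.05,-0.002,-0.003,0.11,0],[0.05,-0.002,-0.003,0.11,0],[0.0,-0.002,-0.003,0.11,0],[0.0,-0.002,-0.003,0.11,0],[0.0,-0.002,-0.003,0.11,0],[0.0,-0.002,-0.003,0.11,0],[0.0,-0.002,-0.003,0.11,0],[0.0,-0.002,-0.003,0.11,0]]]' --force 45

```text
time_s: 18.73
tool_pos: [0.4307, 0.0508, 0.0423]
tool_rot: [179.3, 0.4, 70.0]
force: [0.6, -0.4, 0.2]
grip_width: 0.0181
```

Emit:
servo_tool --plan '[[[0.0,0,0,0,0],[0.0,0,0,0,0],[0.0,0,0,0,0],[0.0,0,0,-0.003,0],[0.0,0,0,-0.01,0],[0.0,0,0,-0.025,0],[0.0,0,0,-0.05,0],[0.0,0,0,-0.08,0],[0.0,0,0,-0.11,0],[0.0,0,0,-0.14,0],[0.0,0,0,-0.155,0],[0.0,0,0,-0.155,0]]]'

```text
time_s: 19.73
tool_pos: [0.4317, 0.053, 0.2018]
tool_rot: [178.9, 0.2, 70.0]
force: [0.9, -0.3, -1.3]
grip_width: 0.0141
```

```bash
python3 - <<'E'
from h import *
goto(.506,.282,.2,-7.4)
c=read_camera('side');P=cloud(c);h=cv2.cvtColor(c['image'],cv2.COLOR_RGB2HSV)
m=(h[...,0]>45)&(h[...,0]<85)&(h[...,1]>100)&(P[...,2]>.1)&(np.hypot(P[...,0]-.43,P[...,1]-.05)<.04)
print(m.sum(),P[m].min(0),P[m].max(0))
E
```

```text
shift [ 0.2406 -0.0085  0.0008] turn rad -0.22 | t 19.7333 pos [0.4317 0.053  0.2018] rot [178.9   0.2  70. ] F [ 0.9 -0.3 -1.3] w 0.0141 q7 -30.0
350 [0.39331439 0.0423529  0.20460105] [0.45466633 0.08837432 0.38269236]
```

The fingers needed the extra time to close (18.1 mm after 0.5 s), which explains the first slip. This grip is firm, so carry on to the orange second pocket.

Emit:
servo_tool --plan '[[[0.0,0.02,-0.001,0,-0.03],[0.0,0.05,-0.002,0,-0.06],[0.0,0.085,-0.003,0,-0.1],[0.0,0.12,-0.004,0,-0.14],[0.0,0.155,-0.0055,0,-0.18],[0.0,0.19,-0.007,0,-0.22],[0.0,0.22,-0.008,0,-0.22],[0.0,0.235,-0.0085,0,-0.22],[0.0,0.2406,-0.0085,0.0,-0.22],[0.0,0.2406,-0.0085,0.03,-0.22],[0.0,0.2406,-0.0085,0.06,-0.22],[0.0,0.2406,-0.0085,0.06,-0.22]]]'

```text
time_s: 20.78
tool_pos: [0.5012, 0.2775, 0.1306]
tool_rot: [179.8, 1.0, 82.6]
force: [-1.2, -1.3, -1.9]
grip_width: 0.0138
```

```bash
python3 - <<'E'
from h import *
goto(.506,.282,.0463,-7.4)
E
```

```text
shift [0.0066 0.0038 0.0842] turn rad -0.0 | t 20.7833 pos [0.5012 0.2775 0.1306] rot [179.8   1.   82.6] F [-1.2 -1.3 -1.9] w 0.0138 q7 -44.0
```

Emit:
servo_tool --plan '[[[0.0,0.004,0.004,0.0,0],[0.0,0.007,0.004,0.02,0],[0.0,0.007,0.004,0.045,0],[0.0,0.007,0.004,0.06,0],[0.0,0.007,0.004,0.07,0],[0.0,0.007,0.004,0.07,0]]]'

```text
time_s: 21.28
tool_pos: [0.5056, 0.2818, 0.0592]
tool_rot: [179.9, 1.1, 82.6]
force: [0.0, -0.5, -1.5]
grip_width: 0.0136
```

```bash
python3 - <<'E'
from h import *
goto(.506,.282,.0463,-7.4)
E
```

```text
shift [0.0005 0.0003 0.0129] turn rad -0.001 | t 21.2833 pos [0.5056 0.2818 0.0592] rot [179.9   1.1  82.6] F [ 0.  -0.5 -1.5] w 0.0136 q7 -46.0
```

Emit:
servo_tool --plan '[[[0.0,0,0,0.005,0],[0.0,0,0,0.009,0],[0.0,0,0,0.011,0],[0.0,0,0,0.0125,0],[0.0,0,0,0.0135,0],[0.0,0,0,0.0145,0],[0.0,0,0,0.0145,0]]]'

```text
time_s: 21.87
tool_pos: [0.506, 0.2817, 0.0463]
tool_rot: [179.8, 1.1, 82.6]
force: [-2.8, -2.0, 5.6]
grip_width: 0.0135
```

Emit:
servo_tool --plan '[[[0.014,0,0,-0.0005,0],[0.04,0,0,-0.0005,0],[0.04,0,0,-0.0005,0],[0.04,0,0,-0.0005,0],[0.04,0,0,-0.0005,0],[0.04,0,0,-0.015,0],[0.04,0,0,-0.04,0],[0.04,0,0,-0.075,0],[0.04,0,0,-0.11,0],[0.04,0,0,-0.14,0],[0.04,0,0,-0.155,0],[0.04,0,0,-0.155,0]]]'

```text
time_s: 22.87
tool_pos: [0.508, 0.2862, 0.206]
tool_rot: [179.4, 0.8, 82.6]
force: [0.6, -0.2, 0.5]
grip_width: 0.0398
```

```bash
python3 - <<'E'
from h import *
goto(.5372,-.0999,.2,11.5);goto(.5372,-.0999,.2,101.5)
c=read_camera('wrist');save('w7',c)
E
```

```text
shift [-0.379   0.0789  0.0121] turn rad -0.331 | t 22.8667 pos [0.508  0.2862 0.206 ] rot [179.4   0.8  82.6] F [ 0.6 -0.2  0.5] w 0.0398 q7 -44.0
shift [-0.379   0.0789  0.0121] turn rad 1.24 | t 22.8667 pos [0.508  0.2862 0.206 ] rot [179.4   0.8  82.6] F [ 0.6 -0.2  0.5] w 0.0398 q7 -44.0
```

View pics/w7.png

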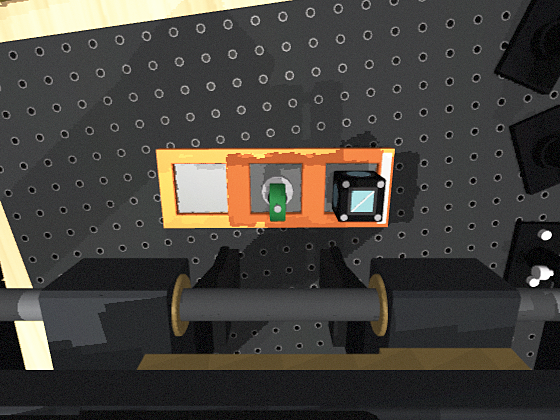

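Lens_green (278,195) and the splitter (358,195, by the strip) are placed upright. Last part: the detector, gripped across its 40 mm width, clear of the sensor window.

Emit:
servo_tool --plan '[[[0.067,-0.02,0.004,0,0.1],[0.067,-0.055,0.0115,0,0.2],[0.067,-0.09,0.019,0,0.3],[0.067,-0.125,0.026,0,0.41],[0.067,-0.16,0.033,0,0.52],[0.067,-0.195,0.041,0,0.63],[0.067,-0.23,0.048,0,0.74],[0.067,-0.265,0.055,0,0.85],[0.067,-0.3,0.0625,0,0.96],[0.067,-0.335,0.07,0.0,1.07],[0.067,-0.365,0.076,0.005,1.18],[0.067,-0.379,0.0789,0.01,1.24]]]'

```text
time_s: 23.92
tool_pos: [0.5347, -0.1065, 0.1981]
tool_rot: [178.9, 0.1, 10.9]
force: [0.3, 0.1, -0.4]
grip_width: 0.0669
```

Emit:
servo_tool --plan '[[[0.067,0,0,0.02,0.0],[0.067,0,0,0.05,0]]]'

```text
time_s: 24.08
tool_pos: [0.5352, -0.1106, 0.1478]
tool_rot: [178.8, 0.0, 10.6]
force: [1.3, -0.0, -0.9]
grip_width: 0.0673
```

```bash
python3 - <<'E'
from h import *
goto(.5372,-.0999,.037,101.5)
E
```

```text
shift [ 0.0039 -0.0124  0.1105] turn rad -0.016 | t 24.0833 pos [ 0.5352 -0.1106  0.1478] rot [178.8   0.   10.6] F [ 1.3 -0.  -0.9] w 0.0673 q7 -72.0
```

Emit:
servo_tool --plan '[[[0.067,0.002,-0.006,0.0,-0.016],[0.067,0.004,-0.0125,0.0,-0.016],[0.067,0.004,-0.0125,0.02,-0.016],[0.067,0.004,-0.0125,0.03,-0.016],[0.067,0.004,-0.0125,0.03,-0.016]]]'

```text
time_s: 24.5
tool_pos: [0.5357, -0.097, 0.116]
tool_rot: [178.9, 0.2, 11.6]
force: [-0.8, 0.5, 0.2]
grip_width: 0.0669
```

```bash
python3 - <<'E'
from h import *
goto(.5372,-.0999,.037,101.5)
E
```

```text
shift [0.0011 0.0016 0.079 ] turn rad 0.002 | t 24.5 pos [ 0.5357 -0.097   0.116 ] rot [178.9   0.2  11.6] F [-0.8  0.5  0.2] w 0.0669 q7 -72.0
```

Emit:
servo_tool --plan '[[[0.067,0.001,0.0015,0.015,0],[0.067,0.001,0.0015,0.035,0],[0.067,0.001,0.0015,0.055,0],[0.067,0.001,0.0015,0.07,0],[0.067,0.001,0.0015,0.078,0],[0.067,0.001,0.0015,0.078,0],[0.0,0.001,0.0015,0.078,0],[0.0,0.001,0.0015,0.078,0],[0.0,0.001,0.0015,0.078,0],[0.0,0.001,0.0015,0.078,0],[0.0,0.001,0.0015,0.078,0],[0.0,0.001,0.0015,0.078,0]]]' --force 45

```text
time_s: 25.5
tool_pos: [0.5376, -0.1001, 0.0388]
tool_rot: [178.8, 0.1, 11.6]
force: [0.6, -0.2, 4.2]
grip_width: 0.0396
```

Emit:
servo_tool --plan '[[[0.0,0,0,0,0],[0.0,0,0,0,0],[0.0,0,0,0,0]]]'

```text
time_s: 25.75
tool_pos: [0.5376, -0.1001, 0.0388]
tool_rot: [178.8, 0.1, 11.6]
force: [0.8, -0.6, 0.6]
grip_width: 0.0397
```

```bash
python3 - <<'E'
from h import *
goto(.4315,.292,.2,82.6)
E
```

```text
shift [-0.0256 -0.402  -0.1694] turn rad 0.331 | t 25.75 pos [ 0.5376 -0.1001  0.0388] rot [1.788e+02 1.000e-01 1.160e+01] F [ 0.8 -0.6  0.6] w 0.0397 q7 -72.0
```

Emit:
servo_tool --plan '[[[0.0,0,0,-0.003,0],[0.0,0,0,-0.01,0],[0.0,0,0,-0.025,0],[0.0,0,0,-0.05,0],[0.0,0,0,-0.08,0],[0.0,0,0,-0.11,0],[0.0,0,0,-0.14,0],[0.0,-0.001,-0.015,-0.16,0.03],[0.0,-0.003,-0.045,-0.169,0.08],[0.0,-0.005,-0.08,-0.169,0.13],[0.0,-0.007,-0.115,-0.169,0.18],[0.0,-0.0095,-0.15,-0.169,0.22]]]'

```text
time_s: 26.75
tool_pos: [0.4973, 0.0498, 0.2056]
tool_rot: [178.8, -0.2, -1.2]
force: [1.3, 0.1, -1.5]
grip_width: 0.0397
```

```bash
python3 - <<'E'
from h import *
goto(.4315,.292,.2,82.6)
E
```

```text
shift [-0.0709 -0.2409  0.0004] turn rad 0.108 | t 26.75 pos [0.4973 0.0498 0.2056] rot [178.8  -0.2  -1.2] F [ 1.3  0.1 -1.5] w 0.0397 q7 -101.0
```

Emit:
servo_tool --plan '[[[0.0,-0.009,-0.03,0,0.03],[0.0,-0.019,-0.065,0,0.06],[0.0,-0.029,-0.1,0,0.09],[0.0,-0.04,-0.135,0,0.108],[0.0,-0.05,-0.17,0,0.108],[0.0,-0.06,-0.205,0,0.108],[0.0,-0.067,-0.228,0,0.108],[0.0,-0.0709,-0.2409,0,0.108],[0.0,-0.0709,-0.2409,0.03,0.108],[0.0,-0.0709,-0.2409,0.06,0.108],[0.0,-0.0709,-0.2409,0.07,0.108],[0.0,-0.0709,-0.2409,0.07,0.108]]]'

```text
time_s: 27.75
tool_pos: [0.4297, 0.289, 0.1278]
tool_rot: [178.6, -0.0, -7.4]
force: [0.4, -0.6, -0.9]
grip_width: 0.0395
```

```bash
python3 - <<'E'
from h import *
goto(.4315,.292,.0428,82.6)
E
```

```text
shift [ 0.0013 -0.0053  0.0849] turn rad 0.0 | t 27.75 pos [0.4297 0.289  0.1278] rot [178.6  -0.   -7.4] F [ 0.4 -0.6 -0.9] w 0.0395 q7 -138.0
```

Emit:
servo_tool --plan '[[[0.0,0.001,-0.004,0.0,0],[0.0,0.001,-0.005,0.02,0],[0.0,0.001,-0.005,0.045,0],[0.0,0.001,-0.005,0.06,0],[0.0,0.001,-0.005,0.068,0],[0.0,0.001,-0.005,0.068,0]]]'

```text
time_s: 28.25
tool_pos: [0.4312, 0.292, 0.0595]
tool_rot: [178.6, 0.0, -7.4]
force: [-0.4, 0.1, -0.6]
grip_width: 0.04
```

```bash
python3 - <<'E'
from h import *
goto(.4315,.292,.0428,82.6)
E
```

```text
shift [ 0.0003 -0.0004  0.0167] turn rad -0.0 | t 28.25 pos [0.4312 0.292  0.0595] rot [178.6   0.   -7.4] F [-0.4  0.1 -0.6] w 0.04 q7 -140.0
```

Emit:
servo_tool --plan '[[[0.0,0,0,0.006,0],[0.0,0,0,0.011,0],[0.0,0,0,0.014,0],[0.0,0,0,0.0155,0],[0.0,0,0,0.0165,0],[0.0,0,0,0.0175,0],[0.0,0,0,0.018,0],[0.0,0,0,0.018,0]]]'

```text
time_s: 28.92
tool_pos: [0.4314, 0.2918, 0.0428]
tool_rot: [178.6, -0.0, -7.4]
force: [-2.8, -1.8, 6.5]
grip_width: 0.0397
```

Emit:
servo_tool --plan '[[[0.038,0,0,-0.0005,0],[0.065,0,0,-0.0005,0],[0.065,0,0,-0.0005,0],[0.065,0,0,-0.0005,0],[0.065,0,0,-0.0005,0],[0.065,0,0,-0.0005,0],[0.065,0,0,-0.015,0],[0.065,0,0,-0.04,0],[0.065,0,0,-0.075,0],[0.065,0,0,-0.11,0],[0.065,0,0,-0.14,0],[0.065,0,0,-0.16,0]]]'

```text
time_s: 29.92
tool_pos: [0.4328, 0.2966, 0.2063]
tool_rot: [178.7, -0.2, -7.4]
force: [-0.2, 1.5, 0.0]
grip_width: 0.065
```

```bash
python3 - <<'E'
from h import *
goto(.5,.05,.23,82.6)
E
```

```text
shift [ 0.0986  0.2363 -0.0182] turn rad -0.0 | t 29.9167 pos [0.4328 0.2966 0.2063] rot [178.7  -0.2  -7.4] F [-0.2  1.5  0. ] w 0.065 q7 -137.0
```

Emit:
servo_tool --plan '[[[0.065,0.01,0.024,-0.02,0],[0.065,0.022,0.054,-0.02,0],[0.065,0.036,0.088,-0.02,0],[0.065,0.051,0.123,-0.02,0],[0.065,0.065,0.157,-0.02,0],[0.065,0.08,0.191,-0.02,0],[0.065,0.092,0.22,-0.02,0],[0.065,0.0986,0.236,-0.02,0],[0.065,0.0986,0.236,-0.02,0],[0.065,0.0986,0.236,-0.02,0]]]'

```text
time_s: 30.75
tool_pos: [0.5001, 0.0496, 0.2317]
tool_rot: [178.8, -0.2, -7.6]
force: [0.7, -0.5, -0.5]
grip_width: 0.0653
```

```bash
python3 - <<'E'
from h import *
a=read_camera('scene')['image'];s=read_camera('side');b=s['image']
x=cv2.resize(a[100:280,100:460],(800,400),interpolation=cv2.INTER_CUBIC);y=cv2.resize(b[130:400,130:430],(220,198))
cv2.imwrite('pics/f1.png',x[:,:,::-1]);cv2.imwrite('pics/f2.png',cv2.resize(b[120:400,130:480],(750,600),interpolation=cv2.INTER_CUBIC)[:,:,::-1])
E
```

```text
(no output)
```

View pics/f1.png

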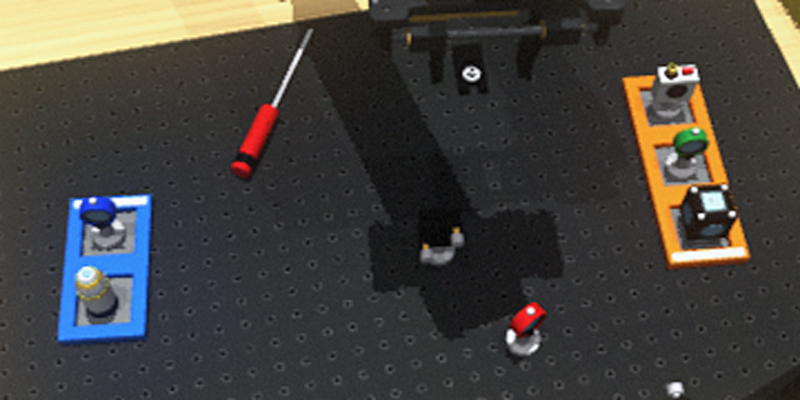

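View pics/f2.png

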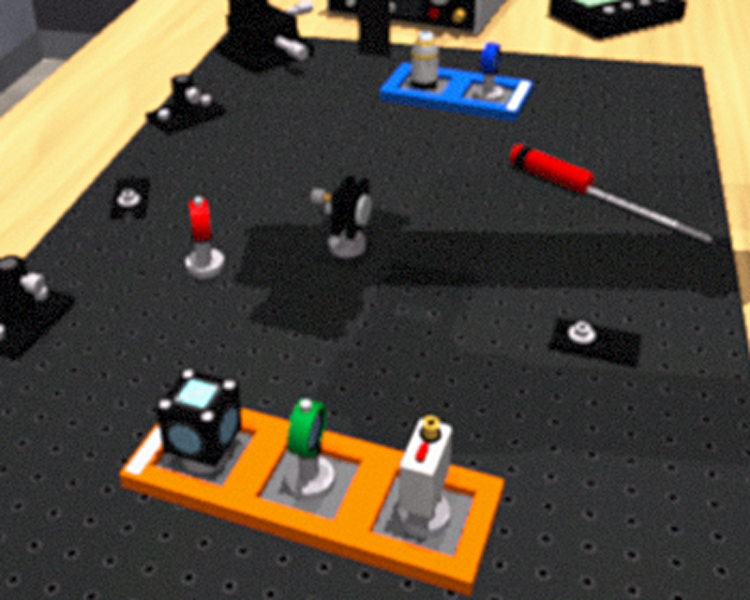

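Both views show all five parts upright in the right pockets, counted from the white ends. Red lens and mirror are still standing where they were. Handing in.

```bash
python3 -c "
from h import *
find([read_camera('side')]);print(env.sign_off())" | grep -v ' 0$'
```

```text
red 152 rect [0.6565 0.0706] [0.0154 0.0308] 25.5 mean [0.6541 0.0775 0.0654] short-axis deg -152.4
the job is handed in; nothing more can be done
None
```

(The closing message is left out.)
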